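# Free the ratchet pawl and lower the tube clamp

## Robot

A 6-joint arm with a two-finger parallel gripper is mounted at the origin on the work surface. World frame = base frame: x ahead of the robot, y to its left, z up, the work surface at z = 0. Lengths are in mm, angles in rad, forces in N, time in s.
With the tool pointing down it reaches from about 300 to 825 mm from the base axis. Payload 5.4 kg.
Tool frame: the origin (TCP) lies at the centre of the arm's flange, where the gripper is bolted on; the fingertips stand 190 mm ahead of it and the grasp point (between the pads) lies 171 mm ahead of it; y points along the fingers, z is the direction in which the jaws open and shut, and the axes are right-handed (so a half turn about y gives the same grasp; the last joint's range is limited). The gripper opens to 92 mm and grips with 3 to 60 N. Pads are 20 mm wide; open, the fingers measure 128 mm over their backs; the gripper's body (75 mm by 189 mm) begins 69 mm behind the grasp point.
Start: joints at [1.038, 0.158, 1.597, -0, 1.386, -0.21], TCP at [182.414, 545.282, 404.701] pointing down, gripper open.
Joint ranges: [-2.91, 2.91], [-0.94, 2.29], [0.18, 2.7], [-1.29, 4.43], [0.17, 2.64], [-3, 3]. Speed limits (rad/s): [2.57, 2.57, 3.14, 3.14, 3.14, 3.14].

## Interface

Orientations are given as a rotation vector (axis times angle).
In Python, from plant import env gives the robot as it stands.
- The arm moves only by the tool jog_arm, never from a script. Its argument "motion" is text: rows parted by semicolons, each of 7 numbers parted by spaces: the opening, from -1 (shut) to 1 (fully open), so that 0 is half open, then the shift along the tool's x, y, z in cm, then the turn, a rotation vector about the tool's x, y, z in rad. In form: claw tx ty tz wx wy wz; .... A call has 1 to 12 rows; each row shifts and turns the pose as measured when the row begins, along the tool's axes as they then stand; what a row does not reach is not made up. A row lasts 1/10 s, in which the tool goes at most 50 mm and 8.59 degrees, less where a joint would pass 70% of its speed; a pose out of reach is approached as far as the arm can. A call with a gripper value outside its range is refused whole. The fingers move at their own pace and stop on an object; the grip force is fixed at half the most. Time passes only in rows, so rows that do not move let the fingers close. It gives the time, the measured TCP pose, the force and the opening at its end, in the units of the state.
- env.get_obs(): the state, without advancing time (a new reading comes with each control period).
- env.camera(name): name is "scene" or "side" or "wrist"; returns the picture (420x560x3 uint8, red, green, blue); there is no depth.
- env.camera_params(name): a dict with "mtx" (3x3 intrinsics, pixels), "camera_from_world" (4x4, takes a point from world to camera coordinates); the wrist camera has in their place "tool_from_camera" (4x4, takes a point from camera to tool coordinates, whose origin is the TCP and whose axes are the tool frame's). Camera axes: x right, y down, z forward; pixel columns grow to the right and rows downward; lengths in mm; the calibration is good to about 2 mm. A picture is of the moment at which its call begins: read the wrist's pose just before it. camera_params takes no time and is no camera call.
- env.sign_off(): hands the job in, once; it reports no verdict.
The state is a dict: "clock": time; "q": joint angles; "qd": joint speeds; "effort": joint torques, N m; "eef_pos": TCP position; "tcp_rot": TCP orientation; "force": force on the tool from outside, world axes, zero at the start; "ft_torque": the same for the moment, N m; "finger_gap": finger opening in mm.
Only numpy, scipy, OpenCV 4.12 (cv2) and the standard library are available. Lean on these libraries where they do the work, as an engineer would, in place of code of your own. Each camera call takes 0.05 s, during which the arm holds its last target.

## Task

On the bench clamp that holds the rack of sample tubes, press the ratchet pawl's thumb pad all the way down so that the pawl is clear of the teeth, then push the raised clamp arm by its crossbar steadily down, without slamming it, until it lies fully down on the tube caps. Leave the pawl released. Do it with the fingertips only: do not lift the arm, and do not move the things standing around the clamp.

Things in the scene. Friction and masses are not known exactly. Their poses are not given: they have to be found in the camera images.
- clamp: fixed tube clamp: grey base plate 110 mm (its x) by 400 mm (its y), 12 mm high; origin at the centre of its underside, z up. On its centre line (x = 0) stand a rack of capped tubes (cap tops 73 mm high, centre y = -85 mm), the arm's hinge cheeks (50 mm long, 105 mm high) at y = +30 mm and the pawl's post (134 mm high) at y = +95 mm.
- hinge_point (a point): point on the hinge axis of the clamp arm, 90 mm above the bench, at x = 0, y = +30 mm of the clamp; its axes are the clamp's. The hinge axis is the clamp's x axis.
- holddown (a joint): clamp arm's angle above horizontal: 0 = fully down on the caps (stop), starts near 0.84, limit 1.0. From the hinge the arm (24 mm wide bar over a 50 mm wide pad plate) points to the clamp's -y. With the pawl engaged it sinks at most 0.2 rad before a tooth of its wheel (44 mm radius) locks. Stiff hinge: the arm stays where left; lowering takes 1 to 4 N at the crossbar.
- crossbar (a point): centre of the black round crossbar at the arm's free end, 220 mm from the hinge axis: 18 mm thick, 90 mm long along the clamp's x. To be pushed down from above; it moves on a 220 mm arc about the hinge. With the arm down its centre is 90 mm above the bench. Its axes tilt with the arm.
- pawl (a joint): turn of the pawl: 0 = nose engaged in the teeth (start), 0.4 = thumb pad pressed fully down (stop), nose lifted clear; clear from about 0.15. No return spring: the pivot is stiff (2 to 3 N at the pad) and it stays where it is left.
- thumb_pad (a point): centre of the upper face of the pawl's thumb pad, a plate 36 mm (clamp's x) by 30 mm at the clamp's +y end, 68 mm beyond the pawl's pivot (pivot 124 mm high at y = +95 mm of the clamp). At the start 140 mm above the bench; goes down about 26 mm when fully pressed. Nothing under it but the base plate.
- tipbox: loose pipette-tip box, 85 x 120 x 64 mm high; origin at the centre of its underside. A bystander: leave it where it is.
- bluering: loose ring cap, 48 mm across, 22 mm high; origin at the centre of its underside. A bystander: leave it where it is.
- beaker: loose glass beaker, 66 mm across, 85 mm high; origin at the centre of its underside. A bystander: leave it where it is.
- jar: loose specimen jar, 52 mm across, 65 mm high; origin at the centre of its underside. A bystander: leave it where it is.
- reagent: loose reagent bottle, 40 mm across, 90 mm high; origin at the centre of its underside. A bystander: leave it where it is.
- vial: loose small vial, 24 mm across, 42 mm high; origin at the centre of its underside. A bystander: leave it where it is.
- pipette: loose hand pipette lying flat along its own y, about 250 mm long, 22 mm wide, 20 mm high; origin at the centre of its underside. A bystander: leave it where it is.

How it is judged:
By the outcome, as a careful person would: the job done as asked, in the order asked, and still so for the second after the job is handed in, with the robot touching nothing.
It also fails if it takes over 43 s, if anything falls off the work surface, if the arm or the gripper's body presses on something with over 40 N, if the wrist force passes 120 N, or if a joint passes its speed limit or range.

## Working session

There is one attempt and no reset: what is moved stays moved. The work goes in short steps, Python scripts to look and compute and a tool call to move; the robot and the scene stay as the last step left them, time stands still between calls to the robot, and variables do not carry over. Pictures are saved under pics/ and viewed, and the job is handed in when it is done.

Besides the shell and the picture viewer there is one more tool, called after "Request:" as a command line: name --argument value ..., lists and objects as JSON in quotes. jog_arm: Moves the arm, as the interface text tells. Its arguments: {"type":"object","properties":{"motion":{"type":"string"}},"required":["motion"]}

```bash
mkdir -p pics; ls; python3 - <<'E'
from plant import env
import cv2,numpy as np
o=env.get_obs();print(o)
for n in ["scene","side","wrist"]:
    im=env.camera(n);cv2.imwrite(f"pics/{n}0.png",im[:,:,::-1]);print(n,env.camera_params(n))
E
```

```text
pics
{'clock': 0.0, 'q': array([ 1.03789044e+00,  1.59054544e-01,  1.59820029e+00,  7.61519990e-06,
        1.38616674e+00, -2.10085907e-01]), 'qd': array([ 0.00157391, -0.00043334, -0.00053919, -0.00044631,  0.00058049,
        0.00028124]), 'effort': array([ 6.30360373e-04, -3.85576522e+01, -3.22104657e+01,  7.02869170e-02,
        3.79869703e-02, -1.38249206e-04]), 'eef_pos': array([182.28787325, 545.06074881, 403.73149495]), 'tcp_rot': array([-1.55761312,  0.25393233, -0.25287449]), 'force': array([-0.33065463, -0.33278008,  0.75605557]), 'ft_torque': array([0.00472238, 0.00229246, 0.01761897]), 'finger_gap': 91.79822336238051}
scene {'mtx': array([[513.86145231,   0.        , 273.51833324],
       [  0.        , 513.86145231, 208.35265634],
       [  0.        ,   0.        ,   1.        ]]), 'camera_from_world': array([[-6.72187969e-03,  9.99966925e-01,  4.57874133e-03,
        -6.33200712e+01],
       [ 8.01243208e-01,  8.12551516e-03, -5.98283626e-01,
        -4.06453601e+02],
       [-5.98301043e-01, -3.52905161e-04, -8.01271326e-01,
         1.47324804e+03],
       [ 0.0000
[... 433 characters left out ...]
     [ 2.62671303e-01,  8.26687211e-01, -4.97586215e-01,
         6.93971254e+02],
       [ 0.00000000e+00,  0.00000000e+00,  0.00000000e+00,
         1.00000000e+00]])}
wrist {'mtx': array([[336.67360107,   0.        , 271.95526156],
       [  0.        , 336.67360107, 208.57469323],
       [  0.        ,   0.        ,   1.        ]]), 'tool_from_camera': array([[-6.74660589e-04,  9.65608640e-01,  2.59999036e-01,
        -7.44605106e+01],
       [ 9.84029677e-04, -2.59998328e-01,  9.65608565e-01,
         1.97987900e+01],
       [ 9.99999288e-01,  9.07304811e-04, -7.74776933e-04,
        -4.16739720e-01],
       [ 0.00000000e+00,  0.00000000e+00,  0.00000000e+00,
         1.00000000e+00]])}
```

View pics/scene0.png

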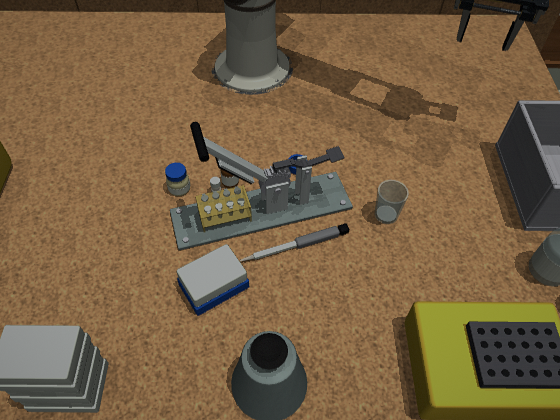

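View pics/side0.png

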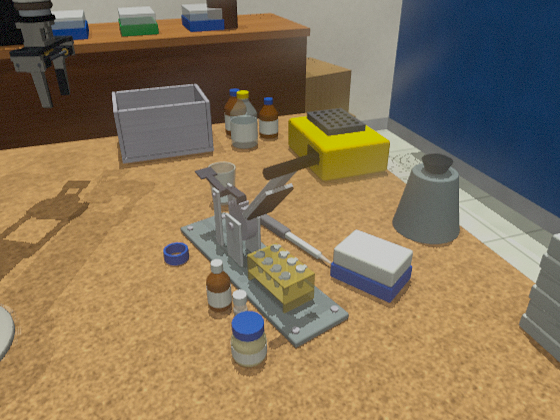

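View pics/wrist0.png

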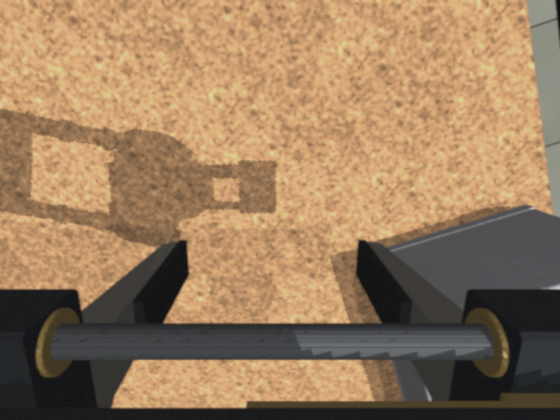

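Scene: the clamp plate runs from about (172,225) to (350,190), with the thumb pad at (335,155) and the crossbar from (194,124) to (205,160). Side: the pad is at (207,175) and the crossbar at (290,166). I'll zoom in for accurate pixels.

```bash
python3 - <<'E'
import cv2
a=cv2.imread("pics/scene0.png")[110:255,160:360];cv2.imwrite("pics/sc_z.png",cv2.resize(a,None,fx=4,fy=4,interpolation=cv2.INTER_CUBIC))
a=cv2.imread("pics/side0.png")[145:345,170:360];cv2.imwrite("pics/si_z.png",cv2.resize(a,None,fx=3,fy=3,interpolation=cv2.INTER_CUBIC))
E
```

```text
(no output)
```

View pics/sc_z.png

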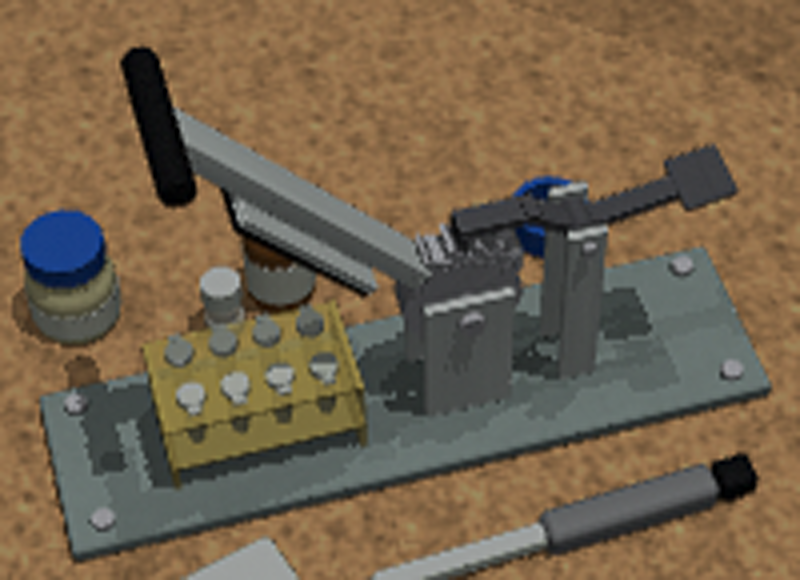

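View pics/si_z.png

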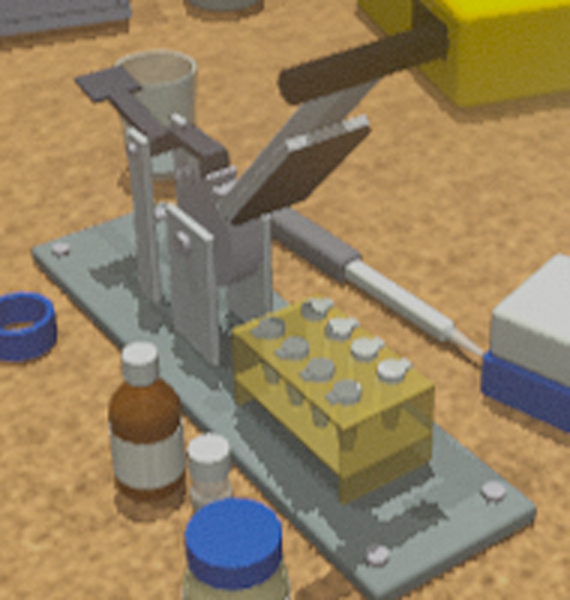

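```bash
cat > h.py <<'E'
from plant import env
import numpy as np, cv2
from scipy.spatial.transform import Rotation as R
P={n:env.camera_params(n) for n in("scene","side")}
def ray(n,u):
    p=P[n];T=p["camera_from_world"];d=T[:3,:3].T@np.linalg.solve(p["mtx"],[u[0],u[1],1]);return -T[:3,:3].T@T[:3,3],d/np.linalg.norm(d)
def onz(n,u,z):
    c,d=ray(n,u);return c+d*(z-c[2])/d[2]
def tri(rs):
    A=sum(np.eye(3)-np.outer(d,d) for c,d in rs);b=sum((np.eye(3)-np.outer(d,d))@c for c,d in rs);x=np.linalg.solve(A,b)
    return x,[np.linalg.norm(np.cross(x-c,d)) for c,d in rs]
E
python3 - <<'E'
from h import *
sc=lambda x,y:(160+x/4-.4,110+y/4-.4)
si=lambda x,y:(170+x/3-.3,145+y/3-.3)
print("pad",tri([ray("scene",sc(701,174)),ray("side",si(110,85))]))
print("bar",tri([ray("scene",sc(159,125)),ray("side",si(362,62))]))
S=[onz("scene",sc(*u),12) for u in[(42,398),(78,551),(770,384),(703,250)]]
print("scene corners",np.round(S),np.mean(S,0))
B=[onz("scene",sc(*u),16) for u in[(75,403),(103,517),(733,368),(682,264)]]
print("screws sc",np.round(B),np.mean(B,0))
B=[onz("side",si(*u),16) for u in[(376,555),(493,491),(61,249)]];print("screws si",np.round(B))
for n,l in (("scene",[sc(140,57),sc(178,193)]),("side",[si(291,87),si(432,40)])): print(n,[np.round(onz(n,u,250)) for u in l])
c=np.mean(S,0);y=(S[2]+S[3]-S[0]-S[1]);y/=np.linalg.norm(y);print("y",y)
x=np.cross(y,[0,0,1])
for k,v in dict(padexp=(0,163,140),bar=(0,30-220*np.cos(.84),90+220*np.sin(.84)),bardown=(0,-190,90)).items(): print(k,c[:2]+x[:2]*v[0]+y[:2]*v[1],v[2])
# bystander
for k,u,z in (("jar",sc(63,240),65),("vial",sc(221,282),42)): print(k,onz("scene",u,z))
for k,u,z in (("reagent",si(140,360),90),("ring",si(22,312),22),("beaker",si(157,70),85)): print(k,onz("side",u,z))
E
```

```text
pad (array([462.94846759, 195.13502447, 137.4278003 ]), [np.float64(0.687385043180686), np.float64(0.6873850431807114)])
bar (array([542.92028322, -69.75730496, 255.70660597]), [np.float64(1.222342832926148), np.float64(1.2223428329261072)])
scene corners [[ 520. -165.   12.]
 [ 621. -133.   12.]
 [ 506.  244.   12.]
 [ 407.  213.   12.]] [513.41896485  39.64628081  12.        ]
screws sc [[ 526. -145.   16.]
 [ 602. -122.   16.]
 [ 498.  223.   16.]
 [ 421.  199.   16.]] [511.79734462  38.92318015  16.        ]
screws si [[ 523. -146.   16.]
 [ 599. -123.   16.]
 [ 419.  198.   16.]]
scene [array([494., -85., 250.]), array([581., -59., 250.])]
side [array([506., -71., 250.]), array([589., -44., 250.])]
y [-2.89392436e-01  9.57210540e-01  1.44046167e-16]
padexp [466.24799774 195.67159882] 140
bar [547.23210429 -72.19594242] 253.82148639358905
bardown [ 568.40352775 -142.22372178] 90
jar [ 448.88754655 -154.16805991   65.        ]
vial [459.39118878 -66.76932324  42.        ]
reagent [428.00472484 -42.95712382  90.        ]
ring [381.53760867 121.48402196  22.        ]
beaker [519.62032392 316.38579329  85.        ]
```

The measurements agree: the pad triangulates to (463,195,~138) and the crossbar to (543,-70,256). The clamp centre is (512,39) with its y axis at (-0.289,0.957), and both fit the text's geometry. Next I'll work out the tool axes.

```bash
cat >> h.py <<'E'
YC=np.array([-.2885,.9575,0]);XC=np.array([.9575,.2885,0])
def st(*targets):
    o=env.get_obs();M=R.from_rotvec(o["tcp_rot"]).as_matrix();p=o["eef_pos"]
    tip=p+190*M[:,1]
    print("t",round(o["clock"],2),"tip",tip.round(1),"gap",o["finger_gap"].round(1),"F",o["force"].round(1));print(M.round(3))
    for t in targets: print("to",t,"tool cm",(M.T@(np.array(t)-tip)/10).round(2))
    return o,M
E
python3 - <<'E'
from h import *
o,M=st((464,195,165))
print("angle from z axis to XC, YC about tool y:")
for a in (XC,-XC,YC,-YC):
    l=M.T@a; print(np.arctan2(l[0],l[2]))
E
```

```text
Traceback (most recent call last):
  File "h.py", line 16, in st
    print("t",round(o["clock"],2),"tip",tip.round(1),"gap",o["finger_gap"].round(1),"F",o["force"].round(1));print(M.round(3))
                                                           ^^^^^^^^^^^^^^^^^^^^^
AttributeError: 'float' object has no attribute 'round'
```

```bash
sed -i 's/o\["finger_gap"\].round(1)/round(o["finger_gap"],1)/' h.py; python3 - <<'E'
from h import *
o,M=st((464,195,165))
print("angle from z axis to XC, YC about tool y:")
for a in (XC,-XC,YC,-YC):
    l=M.T@a; print(np.arctan2(l[0],l[2]))
E
```

```text
t 0.15 tip [182.2 544.9 213.9] gap 91.9 F [-0.4  0.5 -1.3]
[[ 0.948 -0.001  0.317]
 [-0.317 -0.001  0.948]
 [-0.    -1.    -0.001]]
to (464, 195, 165) tool cm [ 37.83   4.92 -24.23]
angle from z axis to XC, YC about tool y:
0.9553925677778039
-2.1862000858119894
-0.6154048690198732
2.52618778456992
```

Request:
jog_arm --motion "-1 0 0 0 0 -0.123 0;-1 0 0 0 0 -0.123 0;-1 0 0 0 0 -0.123 0;-1 0 0 0 0 -0.123 0;-1 0 0 0 0 -0.123 0;-1 0 0 0 0 0 0"

```text
clock: 0.75
eef_pos: [181.9, 544.5, 401.3]
tcp_rot: [-1.562, -0.245, 0.251]
force: [-0.1, 0.3, 0.1]
finger_gap: 46.0
```

```bash
python3 - <<'E'
from h import *
o,M=st((461,200,190))
print(M.T@YC)
E
```

```text
t 0.75 tip [181.3 543.4 211.3] gap 46.0 F [-0.1  0.3  0.1]
[[ 0.95  -0.003 -0.311]
 [ 0.311 -0.006  0.95 ]
 [-0.005 -1.    -0.004]]
to (461, 200, 190) tool cm [ 15.92   2.23 -41.33]
[ 0.0233484  -0.00438637  0.99973702]
```

Request:
jog_arm --motion "-1 1.6 0.1 -4.1 0 0 0;-1 1.6 0.1 -4.1 0 0 0;-1 1.6 0.1 -4.1 0 0 0;-1 1.6 0.1 -4.1 0 0 0;-1 1.6 0.1 -4.1 0 0 0;-1 1.6 0.1 -4.1 0 0 0;-1 1.6 0.1 -4.1 0 0 0;-1 1.6 0.1 -4.1 0 0 0;-1 1.6 0.1 -4.1 0 0 0;-1 0 0 0 0 0 0"

```text
clock: 1.75
eef_pos: [437.1, 224.2, 391.4]
tcp_rot: [-1.564, -0.223, 0.228]
force: [0.9, 1.1, -0.3]
finger_gap: 0.2
```

```bash
python3 - <<'E'
from h import *
o,M=st((461,200,160))
print(M.T@YC,M.T@[0,0,-1])
E
```

```text
t 1.75 tip [436.7 223.2 201.4] gap 0.2 F [ 0.9  1.1 -0.3]
[[ 0.959 -0.002 -0.283]
 [ 0.283 -0.005  0.959]
 [-0.004 -1.    -0.004]]
to (461, 200, 160) tool cm [ 1.69  4.15 -2.9 ]
[-0.00563976 -0.00433323  0.99999396] [0.00366568 0.9999838  0.00435386]
```

Request:
jog_arm --motion "-1 0.9 0.5 -1.5 0 0 0;-1 0.8 1.0 -1.4 0 0 0;-1 0 1.3 0 0 0 0;-1 0 1 0 0 0 0;-1 0 0 0 0 0 0"

```text
clock: 2.25
eef_pos: [461.0, 201.2, 349.5]
tcp_rot: [-1.563, -0.213, 0.223]
force: [0.3, 0.1, 0.2]
finger_gap: 0.5
```

```bash
python3 - <<'E'
from h import *
o,M=st((461,200,140))
for n in("scene","side"):
    im=env.camera(n)[:,:,::-1]
    c=im[90:240,230:430] if n=="scene" else im[80:280,120:320]
    cv2.imwrite(f"pics/{n}1.png",cv2.resize(c,None,fx=3,fy=3))
E
```

```text
t 2.25 tip [459.8 200.6 159.5] gap 0.5 F [0.3 0.1 0.2]
[[ 0.962 -0.006 -0.275]
 [ 0.275 -0.004  0.962]
 [-0.007 -1.    -0.002]]
to (461, 200, 140) tool cm [ 0.11  1.95 -0.08]
```

View pics/scene1.png

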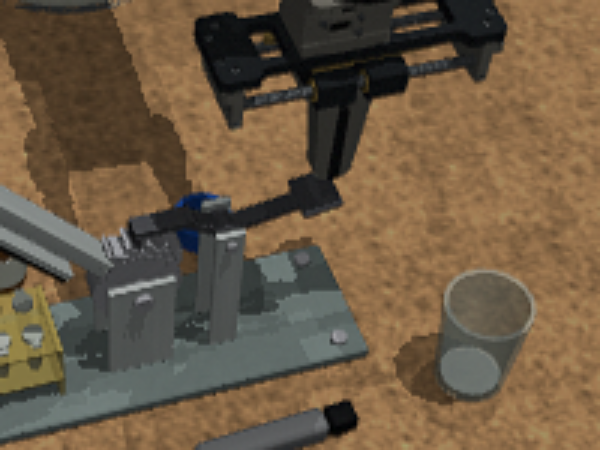

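View pics/side1.png

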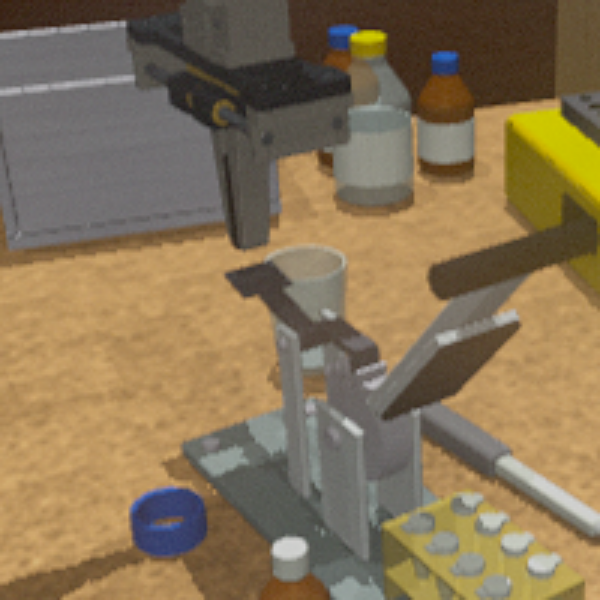

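The tip stands over the pad, slightly toward its outer end. I'll shift it inward a little and press.

Request:
jog_arm --motion "-1 0.2 0.8 -0.4 0 0 0;-1 0 0.8 0 0 0 0;-1 0 0.6 0 0 0 0;-1 0 0.6 0 0 0 0;-1 0 0.6 0 0 0 0"

```text
clock: 2.85
eef_pos: [464.7, 199.4, 317.2]
tcp_rot: [-1.56, -0.221, 0.219]
force: [-2.2, 1.1, 2.6]
finger_gap: 0.4
```

```bash
python3 - <<'E'
from h import *
o,M=st((461,198,112))
E
```

```text
t 2.85 tip [464.9 199.2 127.2] gap 0.4 F [-2.2  1.1  2.6]
[[ 0.961  0.001 -0.276]
 [ 0.276 -0.001  0.961]
 [ 0.001 -1.    -0.001]]
to (461, 198, 112) tool cm [-0.41  1.52 -0.01]
```

Request:
jog_arm --motion "-1 0 0.6 0 0 0 0;-1 0 0.6 0 0 0 0"

```text
clock: 3.05
eef_pos: [464.8, 199.2, 304.4]
tcp_rot: [-1.562, -0.221, 0.219]
force: [-0.0, -1.0, 2.8]
finger_gap: 0.5
```

Request:
jog_arm --motion "-1 0 0.5 0 0 0 0"

```text
clock: 3.15
eef_pos: [465.6, 199.2, 301.6]
tcp_rot: [-1.562, -0.222, 0.218]
force: [-14.7, -3.3, 40.1]
finger_gap: 0.5
```

Request:
jog_arm --motion "-1 0 0.5 0 0 0 0"

```text
clock: 3.25
eef_pos: [466.2, 199.4, 301.1]
tcp_rot: [-1.563, -0.222, 0.219]
force: [-21.7, -3.0, 48.7]
finger_gap: 0.5
```

```bash
python3 - <<'E'
from h import *
o,M=st((461,198,112))
for n in("scene","side"):
    im=env.camera(n)[:,:,::-1]
    c=im[90:240,230:430] if n=="scene" else im[80:280,120:320]
    cv2.imwrite(f"pics/{n}2.png",cv2.resize(c,None,fx=3,fy=3))
E
```

```text
t 3.25 tip [466.6 198.7 111.1] gap 0.5 F [-21.7  -3.   48.7]
[[ 0.961  0.002 -0.277]
 [ 0.277 -0.003  0.961]
 [ 0.001 -1.    -0.004]]
to (461, 198, 112) tool cm [-0.56 -0.09  0.08]
```

View pics/side2.png

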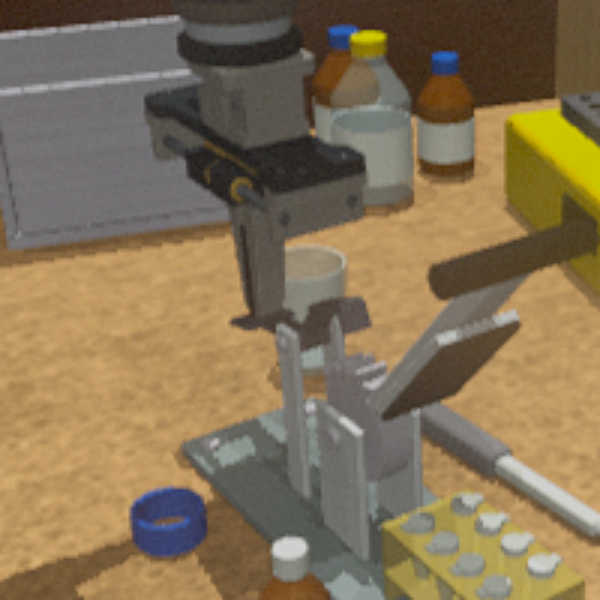

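View pics/scene2.png

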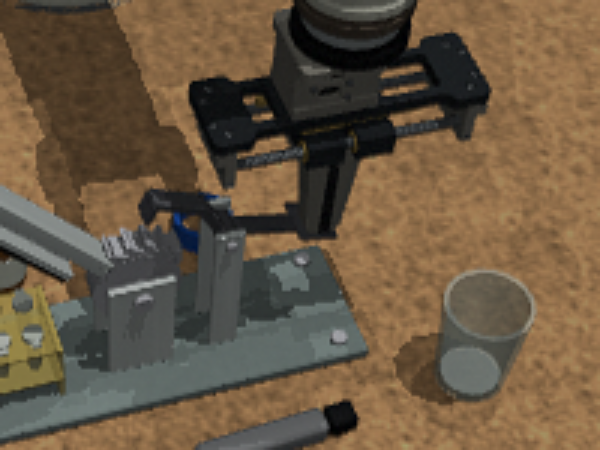

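The pawl is on its stop: the force jumped to 49 N at tip z 111, and the nose is lifted clear. I'll retreat straight up.

Request:
jog_arm --motion "-1 0 -0.5 0 0 0 0;-1 0 -2 0 0 0 0;-1 0 -4 0 0 0 0;-1 0 -4.5 0 0 0 0;-1 0 -4.5 0 0 0 0;-1 0 -4 0 0 0 0;-1 0 0 0 0 0 0"

```text
clock: 4.05
eef_pos: [465.4, 199.6, 501.6]
tcp_rot: [-1.565, -0.219, 0.222]
force: [-0.6, -0.2, 0.7]
finger_gap: 0.2
```

```bash
python3 - <<'E'
from h import *
o,M=st((545,-70,300))
print(M.T@YC,M.T@[0,0,-1])
E
```

```text
t 4.05 tip [465.2 198.6 311.6] gap 0.2 F [-0.6 -0.2  0.7]
[[ 0.961 -0.001 -0.277]
 [ 0.277 -0.005  0.961]
 [-0.002 -1.    -0.005]]
to (545, -70, 300) tool cm [  0.23   1.3  -28.01]
[-0.01209197 -0.00494165  0.99993393] [0.00230471 0.99998499 0.00496977]
```

Request:
jog_arm --motion "-1 0 0 -4 0 0 0;-1 0 0 -4 0 0 0;-1 0 0 -4 0 0 0;-1 0 0 -4 0 0 0;-1 0 0 -4 0 0 0;-1 0 0 -4 0 0 0;-1 0 0 -4 0 0 0;-1 0 0 0 0 0 0"

```text
clock: 4.85
eef_pos: [546.1, -79.3, 492.6]
tcp_rot: [-1.562, -0.217, 0.23]
force: [-0.8, -0.5, -1.0]
finger_gap: 0.3
```

```bash
python3 - <<'E'
from h import *
o,M=st((545,-70,285))
print(M.T@YC,M.T@[0,0,-1])
E
```

```text
t 4.85 tip [544.7 -80.  302.6] gap 0.3 F [-0.8 -0.5 -1. ]
[[ 0.96  -0.008 -0.281]
 [ 0.281 -0.004  0.96 ]
 [-0.008 -1.    -0.001]]
to (545, -70, 285) tool cm [0.32 1.76 0.95]
[-0.00822205 -0.00138763  0.99998449] [0.00824378 0.99996496 0.00145538]
```

Request:
jog_arm --motion "-1 0.2 0.8 0.8 0 0 0;-1 0 0 0 0 0 0"

```text
clock: 5.05
eef_pos: [545.5, -70.6, 481.2]
tcp_rot: [-1.559, -0.213, 0.231]
force: [-0.6, 0.1, -0.3]
finger_gap: 0.3
```

```bash
python3 - <<'E'
from h import *
o,M=st((545,-71,285))
for n in("scene","side"):
    im=env.camera(n)[:,:,::-1]
    c=im[60:260,150:400] if n=="scene" else im[40:240,160:360]
    cv2.imwrite(f"pics/{n}3.png",cv2.resize(c,None,fx=3,fy=3))
E
```

```text
t 5.05 tip [543.4 -70.9 291.2] gap 0.3 F [-0.6  0.1 -0.3]
[[ 0.96  -0.011 -0.279]
 [ 0.279 -0.002  0.96 ]
 [-0.011 -1.     0.002]]
to (545, -71, 285) tool cm [ 0.16  0.62 -0.05]
```

View pics/side3.png

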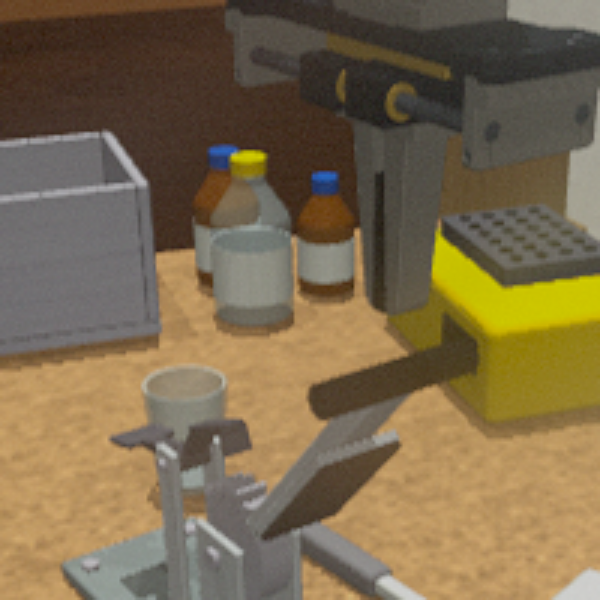

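View pics/scene3.png

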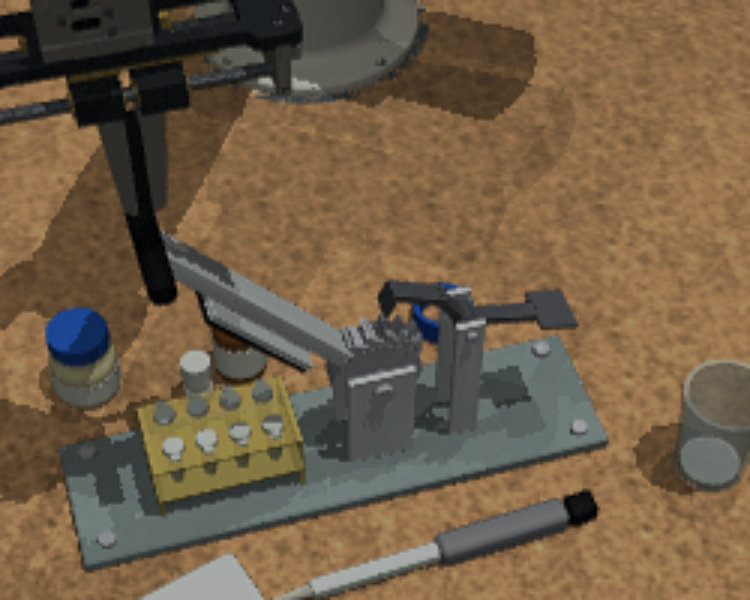

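The pawl stays released and the fingertips are over the middle of the crossbar. I'll descend and then follow the arc.

Request:
jog_arm --motion "-1 0.2 1.0 0 0 0 0;-1 0 0.8 0 0 0 0;-1 0 0.6 0 0 0 0;-1 0 0.5 0 0 0 0;-1 0 0.4 -0.2 0 0 0;-1 0 0.4 -0.3 0 0 0"

```text
clock: 5.75
eef_pos: [549.0, -74.0, 447.5]
tcp_rot: [-1.572, -0.223, 0.229]
force: [-1.0, -1.0, 2.8]
finger_gap: 0.4
```

```bash
cat >> h.py <<'E'
def arc():
    o,M=st()
    tip=o["eef_pos"]+190*M[:,1];H=np.array([503.5,67.7,90])
    d=tip-H; s=(d[2]-9)/220; th=np.arcsin(s); y=d@YC; x=d@XC
    print("th",round(th,3),"y err",round(y+220*np.cos(th),1),"x",round(x,1))
    for k in (.1,.2,.25,.3):
        t=max(th-k,0);g=H-YC*220*np.cos(t)+np.array([0,0,9+220*np.sin(t)])
        print(round(t,3),(M.T@(g-tip)/10).round(2))
E
python3 -c "
from h import *
arc()"
```

```text
t 5.75 tip [548.8 -76.5 257.6] gap 0.4 F [-1.  -1.   2.8]
[[ 0.959 -0.001 -0.283]
 [ 0.283 -0.013  0.959]
 [-0.005 -1.    -0.012]]
th 0.805 y err 1.3 x 1.7
0.705 [-0.16  1.62 -1.62]
0.605 [-0.14  3.38 -2.94]
0.555 [-0.13  4.31 -3.53]
0.505 [-0.13  5.27 -4.07]
```

Request:
jog_arm --motion "-1 0 0.55 -0.55 0 0 0;-1 0 0.55 -0.5 0 0 0;-1 0 0.6 -0.5 0 0 0;-1 0 0.6 -0.45 0 0 0;-1 0 0.6 -0.45 0 0 0;-1 0 0.6 -0.4 0 0 0"

```text
clock: 6.35
eef_pos: [558.0, -104.7, 410.8]
tcp_rot: [-1.574, -0.225, 0.226]
force: [-0.0, -1.0, 3.7]
finger_gap: 0.8
```

```bash
python3 -c "
from h import *
arc()"
```

```text
t 6.35 tip [ 558.2 -107.5  220.8] gap 0.8 F [-0.  -1.   3.7]
[[ 0.959  0.001 -0.283]
 [ 0.283 -0.015  0.959]
 [-0.003 -1.    -0.015]]
th 0.587 y err -0.4 x 1.8
0.487 [-0.17  1.91 -1.06]
0.387 [-0.16  3.91 -1.96]
0.337 [-0.15  4.95 -2.34]
0.287 [-0.15  6.   -2.66]
```

Request:
jog_arm --motion "-1 0 0.6 -0.35 0 0 0;-1 0 0.6 -0.35 0 0 0;-1 0 0.6 -0.3 0 0 0;-1 0 0.6 -0.3 0 0 0;-1 0 0.6 -0.3 0 0 0;-1 0 0.6 -0.25 0 0 0"

```text
clock: 6.95
eef_pos: [564.0, -125.1, 371.8]
tcp_rot: [-1.575, -0.226, 0.225]
force: [0.6, -1.1, 2.2]
finger_gap: 0.3
```

```bash
python3 -c "
from h import *
arc()"
```

```text
t 6.95 tip [ 564.5 -128.1  181.9] gap 0.3 F [ 0.6 -1.1  2.2]
[[ 0.959  0.003 -0.283]
 [ 0.283 -0.016  0.959]
 [-0.002 -1.    -0.016]]
th 0.386 y err -1.3 x 1.9
0.286 [-0.19  2.09 -0.57]
0.186 [-0.18  4.23 -1.05]
0.136 [-0.18  5.32 -1.21]
0.086 [-0.17  6.41 -1.31]
```

Request:
jog_arm --motion "-1 0 0.6 -0.2 0 0 0;-1 0 0.6 -0.2 0 0 0;-1 0 0.6 -0.15 0 0 0;-1 0 0.6 -0.15 0 0 0;-1 0 0.6 -0.1 0 0 0;-1 0 0.6 -0.1 0 0 0;-1 0 0.5 -0.1 0 0 0"

```text
clock: 7.65
eef_pos: [567.0, -135.5, 326.3]
tcp_rot: [-1.573, -0.225, 0.226]
force: [0.5, -0.8, 1.5]
finger_gap: 0.6
```

```bash
python3 -c "
from h import *
arc()"
```

```text
t 7.65 tip [ 567.2 -138.1  136.3] gap 0.6 F [ 0.5 -0.8  1.5]
[[ 0.959  0.001 -0.283]
 [ 0.283 -0.014  0.959]
 [-0.003 -1.    -0.013]]
th 0.17 y err 1.4 x 1.6
0.07 [-0.15  2.19 -0.38]
0 [-0.14  3.73 -0.41]
0 [-0.14  3.73 -0.41]
0 [-0.14  3.73 -0.41]
```

Request:
jog_arm --motion "-1 0 0.45 -0.1 0 0 0;-1 0 0.45 -0.1 0 0 0;-1 0 0.4 -0.1 0 0 0;-1 0 0.4 0 0 0 0;-1 0 0.35 0 0 0 0;-1 0 0.3 0 0 0 0;-1 0 0.3 0 0 0 0"

```text
clock: 8.35
eef_pos: [567.7, -138.7, 296.9]
tcp_rot: [-1.571, -0.224, 0.227]
force: [0.0, -0.2, 1.4]
finger_gap: 0.4
```

```bash
python3 -c "
from h import *
arc()"
```

```text
t 8.35 tip [ 567.8 -141.   106.9] gap 0.4 F [ 0.  -0.2  1.4]
[[ 0.959  0.    -0.283]
 [ 0.283 -0.012  0.959]
 [-0.003 -1.    -0.012]]
th 0.036 y err 1.5 x 1.3
0 [-0.13  0.79 -0.15]
0 [-0.13  0.79 -0.15]
0 [-0.13  0.79 -0.15]
0 [-0.13  0.79 -0.15]
```

Nearly down, so I'll slow the last few millimetres and watch the force.

Request:
jog_arm --motion "-1 0 0.3 0 0 0 0;-1 0 0.25 0 0 0 0"

```text
clock: 8.55
eef_pos: [567.7, -138.8, 290.9]
tcp_rot: [-1.571, -0.224, 0.227]
force: [0.4, -0.4, 0.8]
finger_gap: 0.6
```

Request:
jog_arm --motion "-1 0 0.25 0 0 0 0;-1 0 0.25 0 0 0 0"

```text
clock: 8.75
eef_pos: [568.1, -138.9, 288.4]
tcp_rot: [-1.572, -0.225, 0.227]
force: [-8.0, 4.2, 22.7]
finger_gap: 0.6
```

Request:
jog_arm --motion "-1 0 0.25 0 0 0 0"

```text
clock: 8.85
eef_pos: [568.3, -138.8, 288.6]
tcp_rot: [-1.571, -0.224, 0.228]
force: [-9.0, 3.4, 18.4]
finger_gap: 0.3
```

The stop shows clearly: tip z is 98.5, where 99 was expected, and the force rose to about 20 N. I'll retreat straight up and look.

Request:
jog_arm --motion "-1 0 -0.4 0 0 0 0;-1 0 -1.5 0 0 0 0;-1 0 -4 0 0 0 0;-1 0 -4.5 0 0 0 0;-1 0 -4.5 0 0 0 0;-1 0 -4 0 0 0 0;-1 0 0 0 0 0 0"

```text
clock: 9.55
eef_pos: [567.4, -135.2, 486.0]
tcp_rot: [-1.567, -0.221, 0.231]
force: [1.2, 0.3, 0.3]
finger_gap: 1.0
```

```bash
python3 - <<'E'
from h import *
st()
for n in("scene","side"):
    im=env.camera(n)[:,:,::-1]
    c=im[100:300,150:400] if n=="scene" else im[145:345,120:360]
    cv2.imwrite(f"pics/{n}4.png",cv2.resize(c,None,fx=3,fy=3))
E
```

```text
t 9.55 tip [ 566.4 -136.9  296. ] gap 1.0 F [1.2 0.3 0.3]
[[ 0.959 -0.005 -0.284]
 [ 0.284 -0.009  0.959]
 [-0.007 -1.    -0.007]]
```

View pics/side4.png

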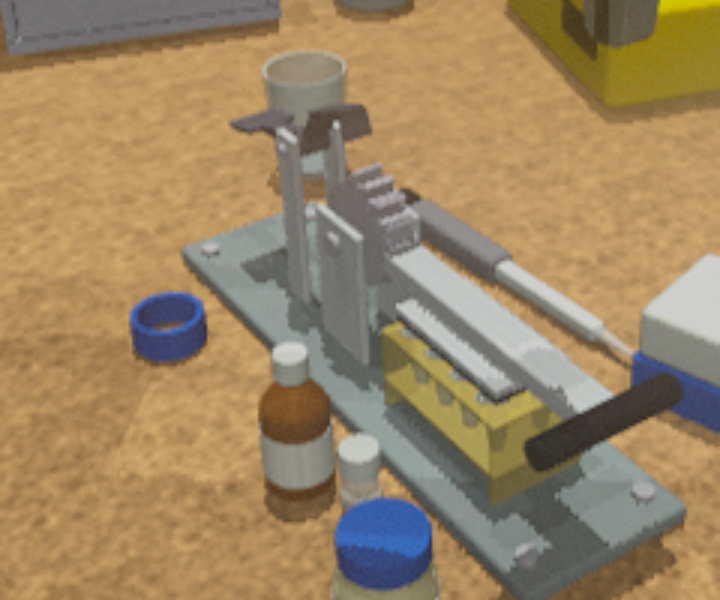

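View pics/scene4.png

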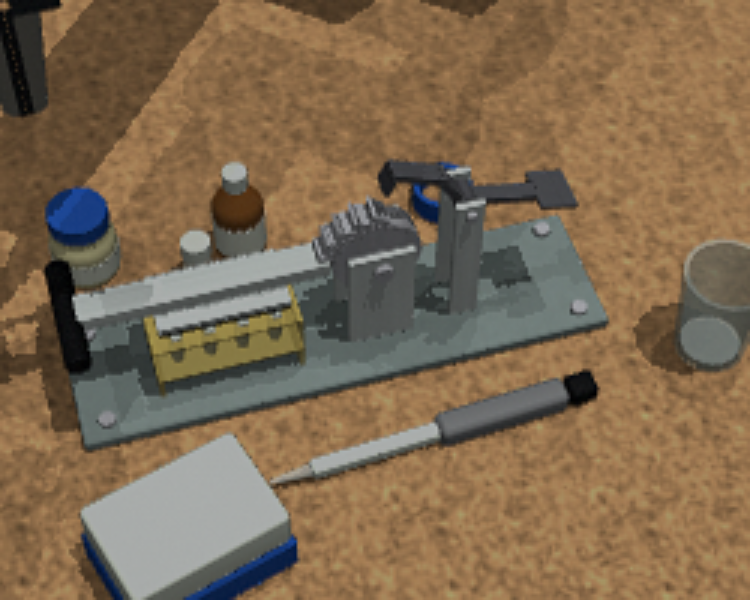

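```bash
python3 - <<'E'
from h import *
print(tri([ray("scene",(150+68/3-.3,100+316/3-.3)),ray("side",(120+604/3-.3,145+422/3-.3))]))
print(tri([ray("scene",(150+551/3-.3,100+189/3-.3)),ray("side",(120+262/3-.3,145+123/3-.3))]))
a=cv2.imread("pics/side0.png")[145:345,120:360].astype(int);b=cv2.resize(cv2.imread("pics/side4.png"),(240,200),interpolation=cv2.INTER_AREA).astype(int)
d=np.abs(a-b).sum(2)
for k,(x0,y0,x1,y1) in dict(ring=(40,95,72,122),reag_vial_jar=(84,112,148,200),tip=(212,85,240,140),pip=(168,82,205,118)).items(): print(k,np.median(d[y0:y1,x0:x1]),np.percentile(d[y0:y1,x0:x1],95))
E
```

```text
(array([ 565.39109322, -142.37715943,   88.17378883]), [np.float64(0.6326698459380358), np.float64(0.6326698459379969)])
(array([462.68940321, 195.34322603, 108.27414853]), [np.float64(0.37633919195599763), np.float64(0.3763391919559594)])
ring 12.0 53.0
reag_vial_jar 16.0 63.899999999999636
tip 15.0 67.0
pip 18.0 147.45000000000005
```

```bash
python3 - <<'E'
from plant import env
print(env.sign_off())
E
```

```text
the job is handed in; nothing more can be done
None
```

I pressed the pawl's thumb pad down to its stop, then lowered the clamp arm by its crossbar until it lay on the tube caps. I handed the job in at about 9.7 s, with the gripper well clear of everything.

- **Pawl:** The force rose to 49 N at a fingertip height of 111 mm, which was the stop. The pad dropped about 29 mm by triangulation, where 26 mm was expected. In later pictures the nose was still clear of the teeth.
- **Arm:** I pushed with closed fingertips along the 220 mm arc. Readings between moves were 1 to 4 N, and I slowed for the last few millimetres. The stop showed about 20 N at a fingertip height of 98.5 mm, where 99 mm was expected. After I backed off, the crossbar centre measured 88 mm, where 90 mm was expected. That is within calibration error.
- **Bystanders:** They look unmoved in the last pictures. A before/after comparison of the side picture covered every bystander except the beaker and showed little change. The largest difference was around the pipette, which I put down to the lowered arm passing in front of it or its shadow, but I didn't check further.

The triangulated pad heights were a few millimetres below the stated ones, before and after the press, so I relied on the force at the stop rather than on that height.

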